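Draw the stirring paddle out of the melting tank

ROBOT

A 6-joint arm with a two-finger parallel gripper is mounted at the origin on the work surface. World frame = base frame: x ahead of the robot, y to its left, z up, the work surface at z = 0. Lengths are in m, angles in degrees, forces in N, time in s.
With the tool pointing down it reaches from about 0.3 to 0.75 m from the base axis. Payload 8.5 kg.
Tool frame: the origin (TCP) lies between the finger pads; the fingertips stand 25 mm ahead of it and the grasp point (between the pads) lies 6 mm ahead of it; x points along the fingers, y is the direction in which the jaws open and shut, and the axes are right-handed (so a half turn about x gives the same grasp; the last joint's range is limited). The gripper opens to 85 mm and grips with 20 to 120 N. Pads are 22 mm wide; open, the fingers measure 114 mm over their backs; the gripper's body (76 mm by 85 mm) begins 54 mm behind the grasp point. The pads swing forward as they close: fully open they stand 13 mm farther back than shut.
Start: joints at [55.846, 21.807, 74.336, -0, 83.858, -12.336], TCP at [0.204, 0.511, 0.256] pointing down, gripper open.
Joint ranges: [-178.18, 178.18], [-50.72, 133.34], [12.68, 142.11], [-81.47, 261.47], [9.98, 163.14], [-165.26, 165.26]. Speed limits (degrees/s): [136.94, 136.94, 180, 180, 180, 180].

INTERFACE

Orientations are given as a 3x3 rotation matrix whose columns are the frame's x, y, z axes.
In Python, from rig import sensors, get_image, workorder gives the robot as it stands.
- The arm moves only by the tool arm_command, never from a script. Its argument "plan" is a list that holds one entry, the list of rows, each a list of 6 numbers: the shift along the tool's x, y, z in units of 25 mm (1.0 is 25 mm), then the turn, a rotation vector about the tool's x, y, z in units of 6 degrees (1.0 is 6 degrees). In form: [[[dx, dy, dz, ax, ay, az], ...]]. A call has 1 to 10 rows; each row is the pose to reach, as a shift and turn from the pose commanded when the call began, along the tool's axes at that moment; what a row does not reach only later rows make up. A row lasts 1/10 s, in which the tool goes at most 50 mm and 8.59 degrees, less where a joint would pass 70% of its speed; a pose out of reach is approached as far as the arm can. A call with a gripper value outside its range is refused whole. "jaw" is the closure, from 0 (fully open) to 1 (shut), set as the call begins (left out, the last holds). The fingers move at their own pace and stop on an object; "newtons" is the grip in N (left out, the last holds). Time passes only in rows, so rows that repeat a pose let the fingers close. It gives the time, the measured TCP pose, the force and the opening at its end, in the units of the state.
- sensors.observe(): the state, without advancing time (a new reading comes with each control period).
- get_image(name): name is "side" or "top"; returns a dict with "img" (384x512x3 uint8, red, green, blue), "fx", "fy", "cx", "cy" (pixels), "T" (4x4, takes a point from camera to world coordinates). Camera axes: x right, y up, looking along -z (the intrinsics and any distortion apply to the point x, -y, -z); pixel columns grow to the right and rows downward; lengths in m; the calibration is good to about 2 mm. A picture is of the moment at which its call begins. There is no depth.
- workorder.close_job(): hands the job in, once; it reports no verdict.
The state is a dict: "time_s": time; "q": joint angles; "qvel": joint speeds; "joint_efforts": joint torques, N m; "position": TCP position; "tool_rot": TCP orientation; "ft_force": force on the tool from outside, world axes, zero at the start; "wrist_torque": the same for the moment, N m; "grip_width": finger opening in m.
Only numpy, scipy, OpenCV 4.12 (cv2) and the standard library are available. Lean on these libraries where they do the work, as an engineer would, in place of code of your own. Each camera call takes 0.05 s, during which the arm holds its last target. There are 200 camera calls.

TASK

The wooden stirring paddle lies in the half-covered melting tank and is longer than the tank's opening: tilt it handle end first, draw it out through the opening, and carry it to the drip tray that is empty (the other tray has the pouring pot standing in it). Finish still holding the paddle in the gripper, at rest, its middle over the middle of the empty tray and the whole paddle higher than the tank's top, touching nothing else. Leave the pot and the candle cups where they stand.

Things in the scene. Friction and masses are not known exactly. Their poses are not given: they have to be found in the camera images.
- tank: Fixed steel tank, 352 (x) by 162 (y) by 72 mm high; origin at the centre of its underside on the table, x along it away from the robot. Inside: x -170 to 170, y -75 to 75 mm, floor 6 mm above the table; all wall tops at 72 mm. A fixed cover plate (67 to 72 mm above the table) closes x -170 to -50 mm; the way out is the rest, x -50 to 170, y -75 to 75 mm, open above.
- tank_opening (a point): Centre of the tank's 220 by 150 mm opening, 60 mm along x from the tank's origin, level with the tank's top (72 mm above the table); axes as the tank's.
- paddle_mid (a point): Middle of the loose wooden paddle (280 mm long, 80 to 160 g, balances within 10 mm of here), 11 mm above its underside; x along it to the handle end, z up. Blade x -140 to -50, 50 wide, 14 high; shaft x -50 to 110, 20 wide, 22 high: grip its sides near the middle; end knob to x 140, 32 wide. Starts flat on the tank floor, blade end under the cover, the rest (from x -25 on) in the opening.
- paddle_blade_end (a point): Centre of the end face of the paddle's blade, 140 mm from the paddle's middle, 7 mm above its underside.
- paddle_handle_end (a point): Centre of the end face of the paddle's handle, 140 mm from the paddle's middle.
- tray_left: Fixed flat aluminium drip tray on the left (+y) of the tank, 260 mm (its x) by 180 mm, rim 22 mm high, floor 4 mm thick; origin at the centre of its underside.
- tray_right: The same drip tray on the right (-y) of the tank.
- pot_mid (a point): Loose brass pouring pot, 112 mm across, 149 mm high with its hoop handle, spout reaching 102 mm from its axis; point on its axis 50 mm above its underside. It stands in one of the two trays, within 40 mm of the tray's middle; the other tray is empty but for a flat stain of hard wax.
- cup_1_mid (a point): Loose glazed candle cup, 78 mm across, 75 mm high, with a 20 mm wick, beyond the left tray; point on its axis 38 mm above its underside.
- cup_2_mid (a point): The same kind of cup, beyond the right tray; point on its axis 38 mm above its underside.

How it is judged (in metres and radians):
On the way, in this order (a step that is already met when the one before it is completed fails the run):
1. the paddle is threaded through the opening: handle end above the tank's top while the blade end is still below it (height (world z) of paddle_handle_end above 0.085 m and height (world z) of paddle_blade_end below 0.067 m), for 0.1 s.
2. the whole paddle is out, above the tank's top (height (world z) of each of paddle_handle_end, paddle_blade_end above 0.085 m), for 0.1 s.
At the end, for the whole second after the job is handed in: The fingers alone hold the paddle at rest (under 30 mm/s): its middle within 45 mm horizontally of the middle of the tray without the pot, both ends over 85 mm above the table (tank top 72 mm). The pot still stands within 90 mm of its tray's middle (all of step 2 and ((horizontal distance between pot_mid and tray_left below 0.09 m and horizontal distance between paddle_mid and tray_right below 0.045 m) or (horizontal distance between pot_mid and tray_right below 0.09 m and horizontal distance between paddle_mid and tray_left below 0.045 m)) and contact force between the fingers and paddle above 1 N and linear speed of paddle below 0.03 m/s and not (contact force between paddle and tank above 0.2 N) and not (contact force between paddle and tray_left above 0.2 N) and not (contact force between paddle and tray_right above 0.2 N) and not (contact force between paddle and pot above 0.2 N) and not (contact force between paddle and cup_1 above 0.2 N) and not (contact force between paddle and cup_2 above 0.2 N)); the arm keeps its last pose, push and grip.
It fails at once if the pot or a cup is pushed more than 30 mm or tipped over (distance of any of pot_mid, cup_1_mid, cup_2_mid from where it was at the start of the episode above 0.03 m or angle between any of pot_mid, cup_1_mid, cup_2_mid's own z axis and vertical above 0.5 rad).
It also fails if it takes over 42 s, if anything falls off the work surface, if the arm or the gripper's body presses on something with over 40 N, if the wrist force passes 120 N, or if a joint passes its speed limit or range.

## Working session

There is one attempt and no reset: what is moved stays moved. The work goes in short steps, Python scripts to look and compute and a tool call to move; the robot and the scene stay as the last step left them, time stands still between calls to the robot, and variables do not carry over. Pictures are saved under pics/ and viewed, about 8 in all and at most 12, crops included, and the job is handed in when it is done.

Besides the shell and the picture viewer there is one more tool, called by a JSON object that holds its "name" and its "arguments", one argument or row to a line. arm_command: Moves the arm, as the interface text tells. Its arguments: {"type":"object","properties":{"plan":{"type":"array","items":{"type":"array","items":{"type":"array","items":{"type":"number"}}}},"jaw":{"type":"number"},"newtons":{"type":"number"}},"required":["plan"]}

```bash
mkdir -p pics; python3 - <<'E'
from rig import sensors,get_image
import cv2,numpy as np
for n in("top","side"):
    d=get_image(n); cv2.imwrite(f"pics/{n}0.png",d["img"][:,:,::-1]); print(n,d["fx"],d["fy"],d["cx"],d["cy"],{k:v for k,v in d.items() if k not in("img","T")}.keys()); print(np.round(d["T"],4).tolist())
s=sensors.observe();print(s["time_s"],s["position"],np.round(s["tool_rot"],3).tolist(),s["grip_width"])
E
```

```text
top 491.94699145901706 491.94699145901706 253.47716061324385 194.85086097163335 dict_keys(['fx', 'fy', 'cx', 'cy'])
[[-0.0228, 0.9987, -0.046, 0.5233], [-0.9997, -0.0227, 0.0021, -0.0007], [0.001, 0.0461, 0.9989, 1.4364], [0.0, 0.0, 0.0, 1.0]]
side 455.4819188065076 455.4819188065076 252.8136007583351 189.40665804347992 dict_keys(['fx', 'fy', 'cx', 'cy'])
[[0.7859, 0.4261, -0.4481, 0.0498], [-0.6182, 0.5249, -0.5851, -0.7111], [-0.0141, 0.7369, 0.6759, 0.9017], [0.0, 0.0, 0.0, 1.0]]
0.1 [0.2042797  0.51040181 0.25575991] [[-0.001, 0.372, 0.928], [-0.001, 0.928, -0.372], [-1.0, -0.001, -0.0]] 0.0854006931070949
```

View pics/top0.png

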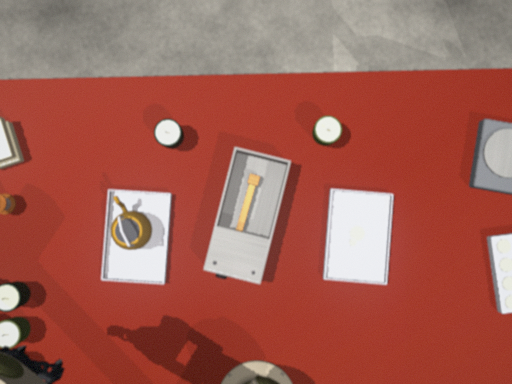

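View pics/side0.png

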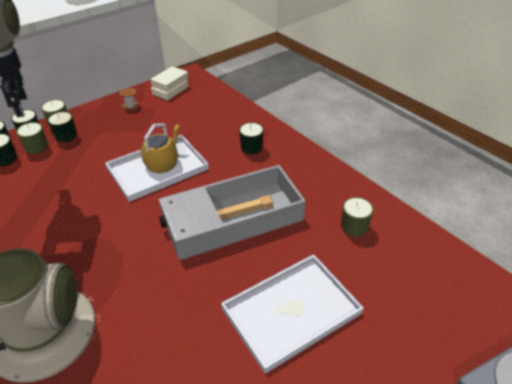

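The top view shows the pot in the left tray (130,230) and the right tray empty (358,237). The tank's rim corners are about (236,148), (291,160), (262,283) and (204,270). The paddle's knob is near (256,178), and its shaft runs down to (240,228) under the cover.

```bash
cat > h.py <<'E'
from rig import sensors,get_image
import cv2,numpy as np
def ray(d,px,z):
    T=d["T"]; u,v=px
    r=T[:3,:3]@np.array([(u-d["cx"])/d["fx"],-(v-d["cy"])/d["fy"],-1.]); o=T[:3,3]
    return o+r*(z-o[2])/r[2]
def proj(d,p):
    T=d["T"]; c=T[:3,:3].T@(np.asarray(p)-T[:3,3])
    return d["cx"]+d["fx"]*c[0]/-c[2], d["cy"]-d["fy"]*c[1]/-c[2]
def paddle_mask(d,roi):
    h=cv2.cvtColor(d["img"],cv2.COLOR_RGB2HSV); m=cv2.inRange(h,(10,90,120),(28,255,255))
    k=np.zeros_like(m); x0,y0,x1,y1=roi; k[y0:y1,x0:x1]=m[y0:y1,x0:x1]; return k
E
python3 - <<'E'
from h import *
d=get_image("top"); img=d["img"]
h=cv2.cvtColor(img,cv2.COLOR_RGB2HSV)
notred=255-cv2.inRange(h,(0,120,30),(9,255,255))-0
notred&=255-cv2.inRange(h,(170,120,30),(180,255,255))
def rect(seed,z,name):
    cs,_=cv2.findContours(notred,cv2.RETR_EXTERNAL,cv2.CHAIN_APPROX_NONE)
    c=[c for c in cs if cv2.pointPolygonTest(c,seed,False)>0][0]
    b=cv2.boxPoints(cv2.minAreaRect(c)); P=np.array([ray(d,p,z)[:2] for p in b])
    print(name,b.round(1).tolist(),"world",P.round(3).tolist(),"c",P.mean(0).round(4),"sides",np.linalg.norm(np.diff(P,axis=0),axis=1).round(3))
rect((358,237),.022,"trayR"); rect((236,262),.072,"tank"); 
for p in [(236,148),(291,160),(262,283),(204,270)]: print(p,ray(d,p,.072).round(3))
m=paddle_mask(d,(215,150,290,245)); ys,xs=np.nonzero(m); print("n",len(xs))
P=np.array([ray(d,(x,y),.026)[:2] for x,y in zip(xs,ys)])
c=P.mean(0); a=np.linalg.svd(P-c)[2][0]; a*=np.sign(a[0])
t=(P-c)@a; n=(P-c)@np.array([-a[1],a[0]])
print("axis",a,np.degrees(np.arctan2(a[1],a[0])))
for lo in np.arange(-.1,.1,.01):
    s=(t>=lo)&(t<lo+.01)
    if s.any(): print(round(lo,2),s.sum(),n[s].min().round(4),n[s].max().round(4))
he=c+a*t.max(); print("handle",he,"mid",he-.14*a, "tmin",t.min(),"tmax",t.max())
for nme,uv,z in(("cupL",(168,133),.07),("cupR",(327,130),.07),("pot",(130,230),.08)): print(nme,ray(d,uv,z).round(3))
cv2.imwrite("pics/z.png",cv2.resize(img[140:290,190:300,::-1],None,fx=4,fy=4,interpolation=cv2.INTER_CUBIC))
E
```

```text
trayR [[321.29998779296875, 280.20001220703125], [328.79998779296875, 186.89999389648438], [394.79998779296875, 192.10000610351562], [387.29998779296875, 285.5]] world [[0.34, -0.192], [0.607, -0.221], [0.587, -0.411], [0.321, -0.38]] c [ 0.4636 -0.3007] sides [0.268 0.191 0.268]
tank [[201.10000610351562, 272.5], [233.0, 145.0], [292.1000061035156, 159.8000030517578], [260.20001220703125, 287.29998779296875]] world [[0.375, 0.146], [0.727, 0.05], [0.682, -0.113], [0.331, -0.016]] c [0.5286 0.0167] sides [0.364 0.17  0.364]
(236, 148) [0.718 0.042 0.072]
(291, 160) [ 0.681 -0.11   0.072]
(262, 283) [ 0.343 -0.021  0.072]
(204, 270) [0.382 0.138 0.072]
n 419
axis [ 0.95438727 -0.29857148] -17.371823227194483
-0.09 22 -0.0088 0.0093
-0.08 23 -0.0091 0.009
-0.07 22 -0.0087 0.0086
-0.06 23 -0.0091 0.009
-0.05 23 -0.0087 0.0095
-0.04 24 -0.009 0.0091
-0.03 22 -0.0094 0.0087
-0.02 22 -0.009 0.0084
-0.01 25 -0.0093 0.0096
-0.0 21 -0.0089 0.0084
0.01 24 -0.0093 0.0089
0.02 22 -0.0089 0.0085
0.03 22 -0.0092 0.0089
0.04 26 -0.0116 0.0093
0.05 37 -0.0147 0.0153
0.06 37 -0.0151 0.0149
0.07 24 -0.0143 0.0138
handle [ 0.64671136 -0.00878034] mid [0.51309714 0.03301967] tmin -0.08938654989708161 tmax 0.07688216877746543
cupL [0.765 0.232 0.07 ]
cupR [ 0.763 -0.213  0.07 ]
pot [0.497 0.338 0.08 ]
```

View pics/z.png

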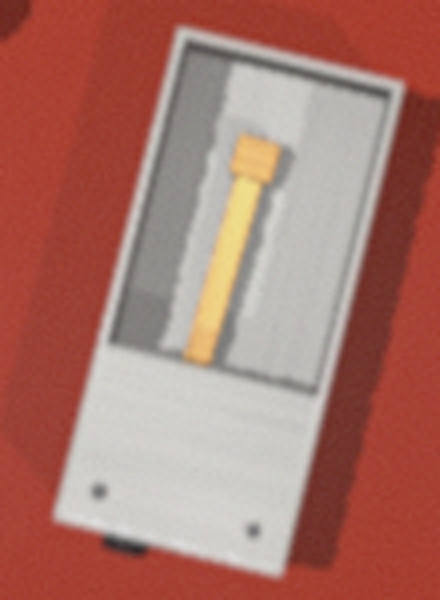

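Measurements agree with the given sizes:

| Thing | World position or angle | Check |
|---|---|---|
| Tank centre | ≈(0.531, 0.012), axis -15.4° | Side lengths fit |
| Paddle middle | (0.513, 0.033), axis -17.4° | Lies 25 mm in front of the cover edge, as stated |
| Right tray (empty) | (0.464, -0.301) | Side lengths fit |

Next I'll work out the approach.

```bash
cat >> h.py <<'E'
from scipy.spatial.transform import Rotation as Rn
H=np.radians(-17.4)
def pose(g,phi,h=H):
    "grasp point g world, phi deg = body lean toward handle side"
    z0=np.array([np.cos(h),np.sin(h),0]); y=np.array([-np.sin(h),np.cos(h),0]); R0=np.c_[[0,0,-1.],y,z0]
    R=R0@Rn.from_euler('y',phi,degrees=True).as_matrix()
    return np.array(g)-.006*R[:,0],R
def delta(p,R,s=None):
    s=s or sensors.observe(); A=np.array(s["tool_rot"]); 
    return np.r_[A.T@(p-s["position"])/.025, np.degrees(Rn.from_matrix(A.T@R).as_rotvec())/6].round(2).tolist()
E
python3 - <<'E'
from h import *
p,R=pose([.5417,.0241,.15],15); print(p,delta(p,R))
E
```

```text
[0.54318185 0.02363562 0.15579555] [4.01, -13.04, 19.82, -0.73, 2.5, -0.09]
```

{"name": "arm_command", "arguments": {
  "plan": [
    [[0, -3, 5, 0, 0, 0], [0, -5, 7, 0, 0.5, 0], [0, -6, 9, -0.4, 1, 0], [0, -7, 11, -0.7, 1.5, 0], [0, -8.5, 13, -0.7, 2, 0], [0, -10, 15, -0.7, 2.5, -0.1], [0, -11, 17, -0.7, 2.5, -0.1], [0.5, -12, 18.5, -0.7, 2.5, -0.1], [1.5, -13, 19.8, -0.7, 2.5, -0.1], [2.5, -13, 19.8, -0.7, 2.5, -0.1]]
  ],
  "jaw": 0.4,
  "newtons": 80
}}

```text
time_s: 1.15
position: [0.49, 0.102, 0.228]
tool_rot: [[-0.245, 0.303, 0.921], [0.078, 0.953, -0.292], [-0.966, -0.0, -0.257]]
ft_force: [0.4, 0.7, -0.0]
grip_width: 0.0515
```

```bash
python3 - <<'E'
from h import *
s=sensors.observe(); print(s["time_s"],s["position"],s["grip_width"],np.round(s["ft_force"],1))
for z in(.07,.03,.028): p,R=pose([.5417,.0241,z],15); print(z,delta(p,R,s))
d=get_image("side"); cv2.imwrite("pics/s1.png",cv2.resize(d["img"][120:280,140:330,::-1],None,fx=4,fy=3.7,interpolation=cv2.INTER_CUBIC))
E
```

```text
1.15 [0.48995182 0.10198    0.22802926] 0.051516929515041325 [ 0.4  0.7 -0. ]
0.07 [5.12, -2.34, 4.44, -0.03, 0.02, -0.01]
0.03 [6.67, -2.34, 4.85, -0.03, 0.02, -0.01]
0.028 [6.74, -2.34, 4.87, -0.03, 0.02, -0.01]
```

View pics/s1.png

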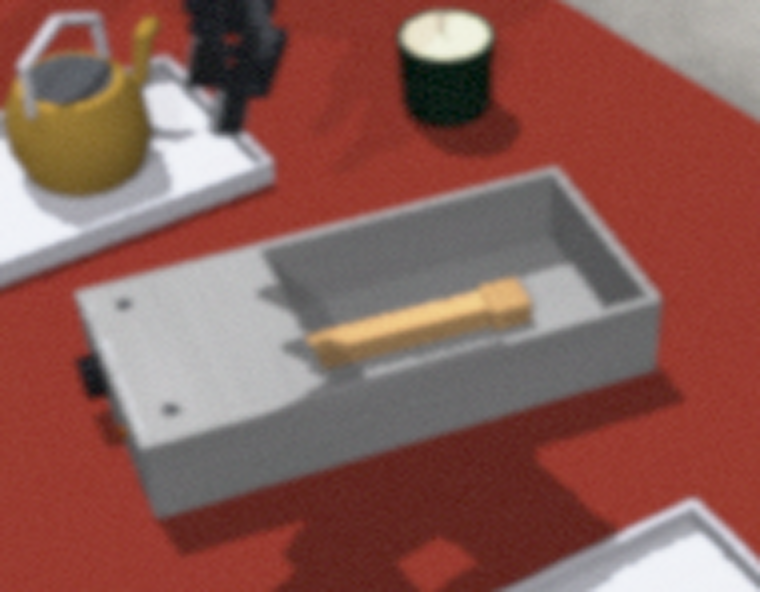

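The side crop shows the paddle lying clear in the opening, with the gripper behind it at (230,60). I'll move over it and then start down.

{"name": "arm_command", "arguments": {
  "plan": [
    [[0.5, -1, 2, 0, 0, 0], [1, -2, 3.5, 0, 0, 0], [2, -2.34, 3.7, 0, 0, 0], [3, -2.34, 3.9, 0, 0, 0], [3.5, -2.34, 4, 0, 0, 0], [3.5, -2.34, 4, 0, 0, 0], [3.5, -2.34, 4, 0, 0, 0]]
  ]
}}

```text
time_s: 1.9
position: [0.5416, 0.0259, 0.1178]
tool_rot: [[-0.247, 0.302, 0.921], [0.077, 0.953, -0.292], [-0.966, -0.001, -0.259]]
ft_force: [0.4, 0.9, 0.1]
grip_width: 0.0511
```

```bash
python3 - <<'E'
from h import *
s=sensors.observe(); print(s["time_s"],s["position"],s["grip_width"])
for z in(.07,.03,.028): p,R=pose([.5417,.0241,z],15); print(z,delta(p,R,s))
E
```

```text
1.9 [0.54162558 0.02589527 0.11777032] 0.05114122199376086
0.07 [1.6, -0.07, 0.52, -0.03, 0.0, -0.0]
0.03 [3.14, -0.06, 0.93, -0.03, 0.0, -0.0]
0.028 [3.22, -0.06, 0.95, -0.03, 0.0, -0.0]
```

{"name": "arm_command", "arguments": {
  "plan": [
    [[0.6, -0.06, 0.2, 0, 0, 0], [1.2, -0.06, 0.4, 0, 0, 0], [1.8, -0.06, 0.6, 0, 0, 0], [2.4, -0.06, 0.75, 0, 0, 0], [2.8, -0.06, 0.85, 0, 0, 0], [3, -0.06, 0.9, 0, 0, 0], [3.15, -0.06, 0.93, 0, 0, 0], [3.15, -0.06, 0.93, 0, 0, 0]]
  ]
}}

```text
time_s: 2.7
position: [0.543, 0.0238, 0.0355]
tool_rot: [[-0.247, 0.302, 0.921], [0.077, 0.953, -0.292], [-0.966, -0.001, -0.259]]
ft_force: [-0.6, -0.3, -0.1]
grip_width: 0.0513
```

```bash
python3 - <<'E'
from h import *
s=sensors.observe(); print(s["time_s"],s["position"],s["grip_width"],s["ft_force"])
p,R=pose([.5417,.0241,.03],15); print(delta(p,R,s))
d=get_image("side"); cv2.imwrite("pics/s2.png",cv2.resize(d["img"][120:280,140:330,::-1],None,fx=4,fy=3.7,interpolation=cv2.INTER_CUBIC))
E
```

```text
2.7 [0.54300974 0.0237554  0.03551997] 0.05126031815809397 [-0.63177397 -0.26224953 -0.12989852]
[-0.01, -0.0, 0.0, -0.03, 0.0, -0.0]
```

View pics/s2.png

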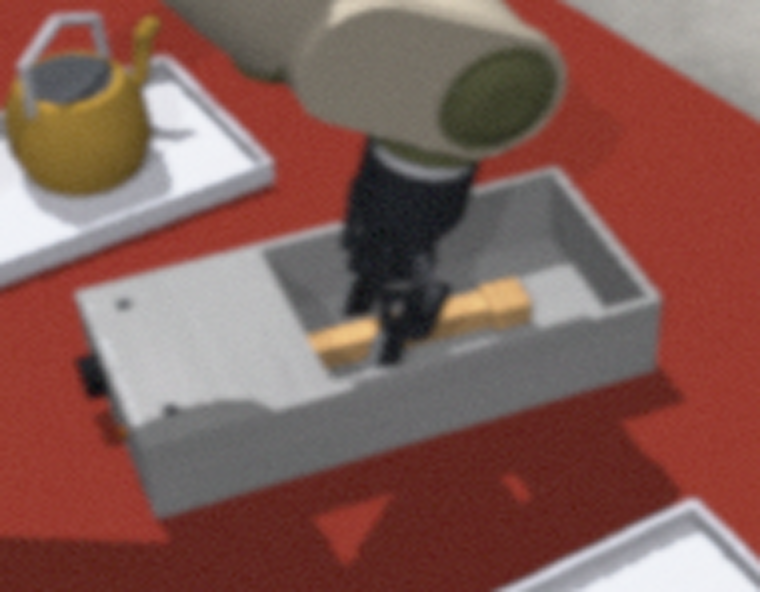

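The fingers straddle the shaft at (395,330), clear of the cover and walls. I'll close the jaws.

{"name": "arm_command", "arguments": {
  "plan": [
    [[0, 0, 0, 0, 0, 0], [0, 0, 0, 0, 0, 0], [0, 0, 0, 0, 0, 0], [0, 0, 0, 0, 0, 0], [0, 0, 0, 0, 0, 0], [0, 0, 0, 0, 0, 0]]
  ],
  "jaw": 1,
  "newtons": 80
}}

```text
time_s: 3.35
position: [0.5432, 0.0236, 0.036]
tool_rot: [[-0.246, 0.302, 0.921], [0.077, 0.953, -0.292], [-0.966, -0.001, -0.258]]
ft_force: [-0.0, -1.5, 4.7]
grip_width: 0.0179
```

```bash
cat >> h.py <<'E'
U=np.array([np.cos(H),np.sin(H),0])
# start grasp: grasp pt at (.5417,.0241,.03), mid at (.5131,.0330,.017)
M0=np.array([.5131,.0330,.017]); G0=np.array([.5417,.0241,.030])
def pp(dx,zm,th):
    "pose for paddle mid moved dx along heading, height zm, tilt th (handle up)"
    r=G0-M0; a,b=r@U,r[2]; t=np.radians(th)
    g=M0+U*dx; g[2]=zm
    g=g+U*(a*np.cos(t)-b*np.sin(t))+np.array([0,0,a*np.sin(t)+b*np.cos(t)])
    return pose(g,15-th)
E
python3 - <<'E'
from h import *
s=sensors.observe(); print(s["time_s"],s["position"],s["grip_width"],s["ft_force"])
for a in [(.0,.023,0),(.015,.03,3),(.03,.041,7),(.04,.053,11),(.04,.064,15),(.04,.074,20),(.04,.081,25)]: print(a,delta(*pp(*a),s))
E
```

```text
3.35 [0.54323903 0.02363911 0.03601122] 0.01791560482216871 [-0.03978028 -1.53927245  4.74765138]
(0.0, 0.023, 0) [-0.22, -0.0, -0.06, -0.03, 0.01, -0.0]
(0.015, 0.03, 3) [-0.7, -0.0, 0.39, -0.03, -0.49, -0.0]
(0.03, 0.041, 7) [-1.34, -0.0, 0.78, -0.03, -1.16, 0.0]
(0.04, 0.053, 11) [-1.97, 0.0, 0.96, -0.03, -1.82, 0.0]
(0.04, 0.064, 15) [-2.45, -0.0, 0.75, -0.03, -2.49, 0.0]
(0.04, 0.074, 20) [-2.89, -0.0, 0.54, -0.03, -3.32, 0.0]
(0.04, 0.081, 25) [-3.21, -0.0, 0.35, -0.03, -4.16, 0.01]
```

{"name": "arm_command", "arguments": {
  "plan": [
    [[-0.22, 0, -0.06, 0, 0, 0], [-0.45, 0, 0.2, 0, -0.25, 0], [-0.7, 0, 0.39, 0, -0.5, 0], [-1, 0, 0.6, 0, -0.8, 0], [-1.34, 0, 0.78, 0, -1.16, 0], [-1.65, 0, 0.88, 0, -1.5, 0], [-1.97, 0, 0.96, 0, -1.82, 0], [-1.97, 0, 0.96, 0, -1.82, 0], [-1.97, 0, 0.96, 0, -1.82, 0]]
  ]
}}

```text
time_s: 4.25
position: [0.577, 0.013, 0.0769]
tool_rot: [[-0.068, 0.302, 0.951], [0.021, 0.953, -0.301], [-0.997, -0.001, -0.071]]
ft_force: [0.3, -0.3, -1.1]
grip_width: 0.0185
```

```bash
python3 - <<'E'
from h import *
s=sensors.observe(); print(s["time_s"],s["position"],s["grip_width"],s["ft_force"],s["wrist_torque"])
for a in [(.04,.064,15),(.04,.074,20),(.04,.081,25)]: print(a,delta(*pp(*a),s))
d=get_image("side"); cv2.imwrite("pics/s3.png",cv2.resize(d["img"][100:280,140:330,::-1],None,fx=4,fy=3.3,interpolation=cv2.INTER_CUBIC))
E
```

```text
4.25 [0.5769895  0.0129849  0.07685519] 0.018459368628293657 [ 0.32462453 -0.25143881 -1.08381871] [-0.02676704 -0.07833684  0.02478731]
(0.04, 0.064, 15) [-0.53, -0.0, -0.09, -0.03, -0.68, 0.01]
(0.04, 0.074, 20) [-1.01, -0.0, -0.22, -0.03, -1.52, 0.01]
(0.04, 0.081, 25) [-1.36, -0.0, -0.35, -0.03, -2.35, 0.01]
```

View pics/s3.png

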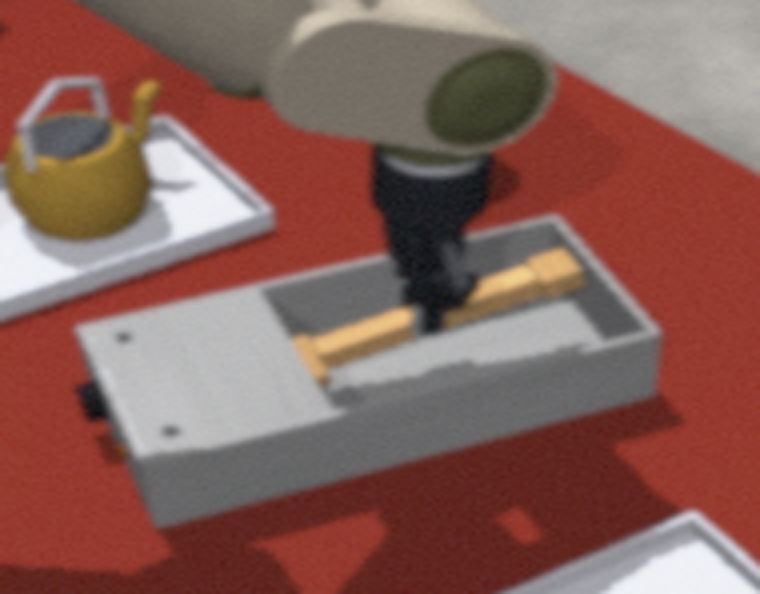

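The paddle is tilting with the gripper: the knob is at (555,270) and the blade shoulder at (310,358). Contact force is about 1 N, which is just the paddle's weight. I'll keep tilting.

{"name": "arm_command", "arguments": {
  "plan": [
    [[-0.27, 0, -0.05, 0, -0.34, 0], [-0.53, 0, -0.09, 0, -0.68, 0], [-0.77, 0, -0.15, 0, -1.1, 0], [-1.01, 0, -0.22, 0, -1.52, 0], [-1.2, 0, -0.28, 0, -1.93, 0], [-1.36, 0, -0.35, 0, -2.35, 0], [-1.36, 0, -0.35, 0, -2.35, 0], [-1.36, 0, -0.35, 0, -2.35, 0]]
  ]
}}

```text
time_s: 5.1
position: [0.5711, 0.0148, 0.1109]
tool_rot: [[0.164, 0.302, 0.939], [-0.053, 0.953, -0.297], [-0.985, -0.001, 0.172]]
ft_force: [0.3, 0.4, -0.8]
grip_width: 0.0182
```

```bash
python3 - <<'E'
from h import *
s=sensors.observe(); print(s["time_s"],s["position"],s["grip_width"],s["ft_force"],s["wrist_torque"])
for a in [(.065,.094,25),(.09,.106,25),(.115,.119,25),(.115,.16,25),(.115,.2,25)]: print(a,delta(*pp(*a),s))
d=get_image("side"); cv2.imwrite("pics/s4.png",cv2.resize(d["img"][100:280,140:330,::-1],None,fx=4,fy=3.3,interpolation=cv2.INTER_CUBIC))
t=np.radians(25); m=M0+U*.04; m[2]=.081; a=U*np.cos(t)+[0,0,np.sin(t)]
for k in(.14,-.05): u,v=proj(d,m+k*a); print(k,(m+k*a).round(3),"crop px",(u-140)*4,(v-100)*3.3)
E
```

```text
5.1 [0.57107064 0.01484665 0.11093874] 0.018184153859783767 [ 0.28925671  0.40734668 -0.79217387] [0.04125766 0.06624186 0.05931766]
(0.065, 0.094, 25) [-0.36, 0.0, 1.07, -0.03, -0.01, 0.01]
(0.09, 0.106, 25) [-0.66, 0.01, 2.14, -0.03, -0.01, 0.01]
(0.115, 0.119, 25) [-1.0, 0.01, 3.21, -0.03, -0.01, 0.01]
(0.115, 0.16, 25) [-2.61, 0.01, 3.5, -0.03, -0.01, 0.01]
(0.115, 0.2, 25) [-4.19, 0.01, 3.77, -0.03, -0.01, 0.01]
0.14 [ 0.672 -0.017  0.14 ] crop px 558.7392965625738 209.32794272394676
-0.05 [0.508 0.035 0.06 ] crop px 317.23982625550343 336.91866800360634
```

View pics/s4.png

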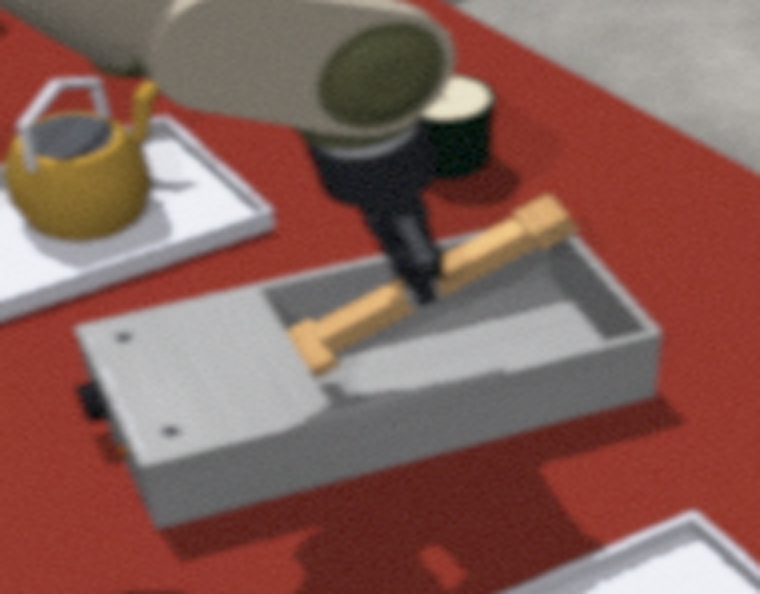

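The handle end is at (560,215), where I predicted it at (559,209), so it's above the rim with the blade still under the cover. Now I'll draw it out along its own axis, then lift.

{"name": "arm_command", "arguments": {
  "plan": [
    [[-0.18, 0, 0.53, 0, 0, 0], [-0.36, 0, 1.07, 0, 0, 0], [-0.5, 0, 1.6, 0, 0, 0], [-0.66, 0, 2.14, 0, 0, 0], [-0.83, 0, 2.7, 0, 0, 0], [-1, 0, 3.2, 0, 0, 0], [-1, 0, 3.2, 0, 0, 0], [-1, 0, 3.2, 0, 0, 0]]
  ]
}}

```text
time_s: 5.95
position: [0.6418, -0.0076, 0.1489]
tool_rot: [[0.164, 0.302, 0.939], [-0.053, 0.953, -0.298], [-0.985, -0.001, 0.172]]
ft_force: [-0.6, 0.3, -0.8]
grip_width: 0.0178
```

```bash
python3 - <<'E'
from h import *
s=sensors.observe(); print(s["time_s"],s["position"],s["grip_width"],s["ft_force"],s["wrist_torque"])
for a in [(.115,.16,25),(.115,.21,25),(.08,.23,12),(.05,.23,0)]: print(a,delta(*pp(*a),s))
d=get_image("side"); cv2.imwrite("pics/s5.png",cv2.resize(d["img"][100:280,140:330,::-1],None,fx=4,fy=3.3,interpolation=cv2.INTER_CUBIC))
E
```

```text
5.95 [ 0.64180253 -0.00762975  0.14894242] 0.01779259913063504 [-0.61728984  0.2812813  -0.81038827] [-0.00404194  0.11162096 -0.03396101]
(0.115, 0.16, 25) [-1.63, 0.01, 0.31, -0.03, -0.01, 0.01]
(0.115, 0.21, 25) [-3.6, 0.01, 0.66, -0.03, -0.01, 0.01]
(0.08, 0.23, 12) [-4.37, 0.0, -0.38, -0.03, 2.15, 0.01]
(0.05, 0.23, 0) [-4.3, 0.0, -1.42, -0.03, 4.15, 0.01]
```

View pics/s5.png

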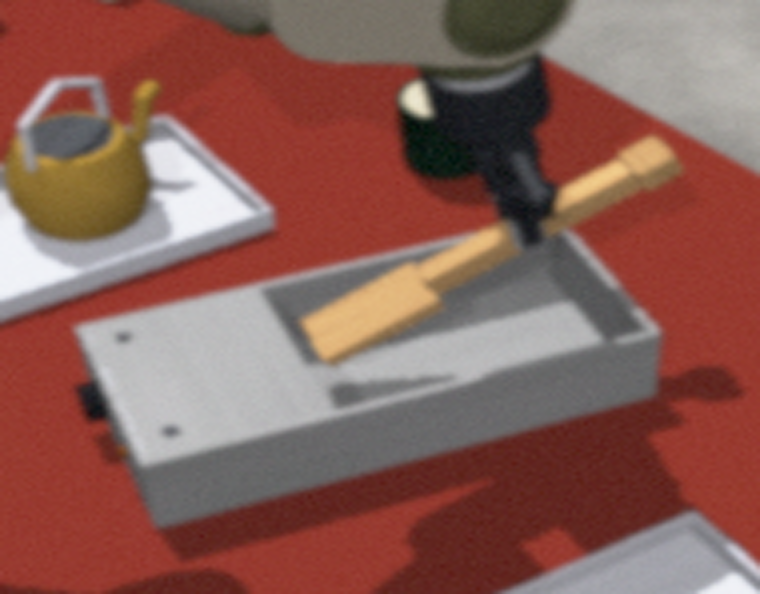

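The whole blade now shows in the opening, its end near (315,340) and past the cover edge. I'll lift straight up and level it once it's clear.

{"name": "arm_command", "arguments": {
  "plan": [
    [[-0.8, 0, 0.15, 0, 0, 0], [-1.6, 0, 0.3, 0, 0, 0], [-2.4, 0, 0.45, 0, 0, 0], [-3.1, 0, 0.57, 0, 0, 0], [-3.6, 0, 0.66, 0, 0, 0], [-4, 0, 0.3, 0, 0.7, 0], [-4.2, 0, 0, 0, 1.4, 0], [-4.37, 0, -0.38, 0, 2.15, 0], [-4.35, 0, -0.9, 0, 3.1, 0], [-4.3, 0, -1.42, 0, 4.15, 0]]
  ]
}}

```text
time_s: 7.0
position: [0.5901, 0.0091, 0.2497]
tool_rot: [[-0.249, 0.302, 0.92], [0.078, 0.953, -0.292], [-0.965, -0.001, -0.261]]
ft_force: [0.2, 0.5, -1.8]
grip_width: 0.0181
```

```bash
python3 - <<'E'
from h import *
s=sensors.observe(); print(s["time_s"],s["position"],s["grip_width"],s["ft_force"])
# target: mid over tray, level; heading turned with base rotation so that wrist stays easy
T=np.array([.464,-.301])
for h in (-40,-50):
    u=np.array([np.cos(np.radians(h)),np.sin(np.radians(h))]); g=np.r_[T+.030*u,.243]
    print(h,delta(*pose(g,15,np.radians(h)),s),s["q"].round(0))
E
```

```text
7.0 [0.59005743 0.00909334 0.24966791] 0.01807496644413488 [ 0.23621924  0.47098161 -1.82155353]
-40 [0.02, -13.83, 0.11, 3.61, -0.02, 0.98] [-11.  32.  59.   2. 104. -83.]
-50 [0.04, -14.02, 0.01, 5.22, -0.02, 1.41] [-11.  32.  59.   2. 104. -83.]
```

{"name": "arm_command", "arguments": {
  "plan": [
    [[0, -0.5, 0, 0.1, 0, 0], [0, -1.4, 0, 0.3, 0, 0.1], [0, -2.5, 0, 0.6, 0, 0.2], [0, -3.7, 0, 0.9, 0, 0.25], [0, -4.9, 0.05, 1.3, 0, 0.35], [0, -6.1, 0.05, 1.6, 0, 0.43], [0, -7.3, 0.05, 1.9, 0, 0.5], [0, -8.4, 0.05, 2.2, 0, 0.6], [0, -9.4, 0.05, 2.5, 0, 0.68], [0, -10.3, 0.1, 2.7, 0, 0.73]]
  ]
}}

```text
time_s: 8.0
position: [0.5145, -0.2394, 0.2491]
tool_rot: [[-0.209, 0.567, 0.797], [0.143, 0.824, -0.548], [-0.967, -0.0, -0.254]]
ft_force: [0.3, -1.2, -1.3]
grip_width: 0.018
```

```bash
python3 - <<'E'
from h import *
s=sensors.observe(); print(s["time_s"],s["position"],s["grip_width"])
h=np.radians(-40); g=np.r_[np.array([.464,-.301])+.03*np.array([np.cos(h),np.sin(h)]),.243]
print(delta(*pose(g,15,h),s))
E
```

```text
8.0 [ 0.51449548 -0.2394178   0.24911079] 0.018019711564446688
[-0.24, -3.29, 0.96, 0.88, 0.05, 0.24]
```

{"name": "arm_command", "arguments": {
  "plan": [
    [[0, -0.8, 0.2, 0.2, 0, 0.05], [0, -1.5, 0.4, 0.4, 0, 0.1], [-0.1, -2.1, 0.6, 0.55, 0, 0.15], [-0.15, -2.6, 0.75, 0.7, 0, 0.2], [-0.2, -3, 0.87, 0.8, 0, 0.24], [-0.24, -3.3, 0.96, 0.88, 0.05, 0.24], [-0.24, -3.3, 0.96, 0.88, 0.05, 0.24], [-0.24, -3.3, 0.96, 0.88, 0.05, 0.24], [-0.24, -3.3, 0.96, 0.88, 0.05, 0.24], [-0.24, -3.3, 0.96, 0.88, 0.05, 0.24]]
  ]
}}

```text
time_s: 9.0
position: [0.4896, -0.3191, 0.2487]
tool_rot: [[-0.201, 0.64, 0.742], [0.168, 0.768, -0.618], [-0.965, 0.001, -0.262]]
ft_force: [0.0, -0.5, -1.2]
grip_width: 0.0182
```

```bash
python3 - <<'E'
from h import *
s=sensors.observe(); print(s["time_s"],s["position"],s["grip_width"],s["ft_force"],np.abs(s["qvel"]).max())
d=get_image("side"); cv2.imwrite("pics/s6.png",d["img"][:,:,::-1])
e=get_image("top"); h=np.radians(-40); a=np.array([np.cos(h),np.sin(h),0]); m=np.array([.464,-.301,.23])
for k in(.14,0,-.14): print(k,"side",np.round(proj(d,m+k*a)),"top",np.round(proj(e,m+k*a)))
cv2.imwrite("pics/t6.png",e["img"][:,:,::-1])
E
```

```text
9.0 [ 0.48956727 -0.31909633  0.2486637 ] 0.018225203591264283 [ 0.01650146 -0.51677712 -1.17951097] 0.08115944667019134
0.14 side [368. 244.] top [411. 194.]
0 side [295. 243.] top [376. 239.]
-0.14 side [223. 242.] top [341. 284.]
```

View pics/s6.png

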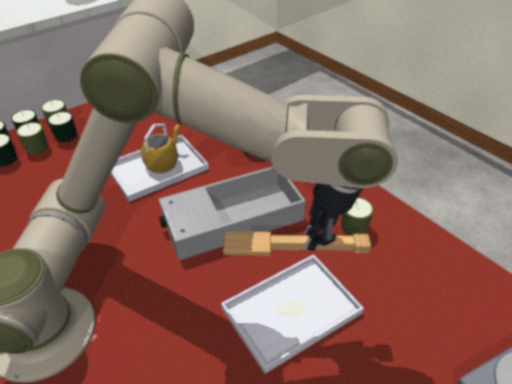

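View pics/t6.png

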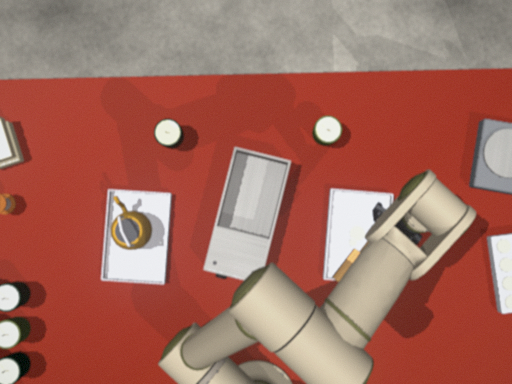

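In the side view the paddle is level, with its ends at (225,243) and (369,243); I predicted (223,242) and (368,244). The top view shows the blade over the right tray at (347,266), and the pot and cups where they were. Time to hand in.

```bash
python3 -c "
from rig import workorder; print(workorder.close_job())"
```

```text
the job is handed in; nothing more can be done
None
```

I drew the paddle out of the tank handle end first and handed the job in at about 9 s of the 42 s allowed. The gripper is still holding it, at rest and level, over the empty right tray. The hand-in gave no verdict.

- **Position:** the last side view put both paddle ends within about 2 pixels of where I predicted for a level paddle at 0.23 m, centred on the tray. In the top view the arm hides most of the paddle; the visible blade part agrees.
- **Hold:** the jaws stayed closed at about 18 mm. The vertical force on the tool was about 1.2 N, which is just the paddle's weight, and the joints were still.
- **Surroundings:** the pot and both cups showed no visible movement in the last pictures, but I didn't measure them.
- **Disagreements:**
  - The gripper reads 18 mm on the shaft, which is listed as 20 mm wide.
  - While closing, the fingertips felt about 5 N upward, probably from lightly touching the tank floor; this was gone after the lift.

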